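Line up the switch spindle and shut the test console's cover

TASK

Turn the brass blade of the console's switch spindle until it lies in line with the yellow-rimmed slot in the open blue cover, while the cover is still up. Then push the cover fully shut, so that the blade comes through the slot and the cover snaps home behind its catch. Leave the mug, heatsink, jar and screwdriver where they are.

Things in the scene. Friction and masses are not known exactly. Their poses are not given: they have to be found in the camera images.
- console: Grey wedge console fixed on the bench, 230 mm deep (x) by 200 mm wide. Origin: centre of its underside; z up, x from low front (robot side) to tall back. Its flat deck slopes 30 degrees, rising towards +x: outward normal (-0.5, 0, 0.866), uphill (0.866, 0, 0.5) here. The spindle leaves the deck along that normal at (0, 0, 85 mm); the deck runs 125 mm uphill and downhill of it.
- spindle (a joint): Spindle angle, rad, growing anticlockwise looking down on the deck. At 0 and at pi (3.14) the blade lies along the deck's uphill direction, in line with the slot: either will do; the slot lets it pass within about 0.08 rad. Stops at -0.3 and 3.44. It stays where it is left (friction 0.15 N m).
- spindle_top (a point): Centre of the top end of the brass blade, on the spindle's axis, 60 mm above the deck. The blade is a flat bar 60 mm long (this frame's x) by 12 mm thick (y), standing 12 to 60 mm above the deck on a round hub 40 mm across and 12 mm high. z is the spindle's axis, out of the deck; the frame turns with the spindle.
- cover (a joint): Opening angle of the blue cover, rad: 0 fully shut (parallel to the deck), growing as it swings up; 1.57 is square to the deck; opens to 2.2. It stays at any angle (hinge friction 0.4 N m, 2 to 3 N at the free edge). The catch is met about 0.09 rad before shut; it takes 4 to 8 N at the free edge to snap past it, then it holds the cover at 0.
- cover_hinge (a point): Middle of the hinge line, which runs along the console's y, 105 mm uphill of the spindle, 40 mm above the deck. The frame turns with the cover: -x points to its free edge, z out of its outer face, y along the hinge. The cover is a plate 160 mm wide, 8 mm thick (z 0 to 8 mm), free edge 185 mm from the hinge, with 28 mm deep side skirts on its inner side.
- cover_slot (a point): Centre of the slot, on the outer face of the cover, 105 mm from the hinge line. The slot is 68 mm long (along x, away from the hinge) and 17 mm wide, with a yellow rim; 46 mm of plain plate lie between it and the free edge. Shut, the blade stands 12 mm proud of the cover, so keep the fingers clear of the slot when pushing.
- mug: Blue ceramic mug, 80 mm across and 90 mm high, origin under its centre; a bystander.
- heatsink: Finned aluminium heatsink, 80 x 60 x 40 mm, origin under its centre; a bystander.
- jar: Jar with a yellow cap, 60 mm across and 70 mm high, origin under its centre; a bystander.
- driver: Red-handled screwdriver 180 mm long lying on the bench; a bystander.
- catch_roller (a point): Steel roller of the spring catch, 12 mm across, 91 mm downhill of the spindle and 27 mm above the deck. It juts uphill from a dark post 50 mm wide and 36 mm high on the deck and snaps over the bar on the cover's free edge. Not to be handled.

How it is judged:
By the outcome, as a careful person would: the job done as asked, in the order asked, and still so for the second after the job is handed in, with the robot touching nothing.
It also fails if it takes over 54 s, if anything falls off the work surface, if the arm or the gripper's body presses on something with over 40 N, if the wrist force passes 120 N, or if a joint passes its speed limit or range.

ROBOT

A 6-joint arm with a two-finger parallel gripper is mounted at the origin on the work surface. World frame = base frame: x ahead of the robot, y to its left, z up, the work surface at z = 0. Lengths are in mm, angles in rad, forces in N, time in s.
With the tool pointing down it reaches from about 350 to 975 mm from the base axis. Payload 7.1 kg.
Tool frame: the origin (TCP) lies at the very end of the fingers, on their centre line; the grasp point (between the pads) lies ctrl.hold_point_z behind it (ctrl.hold_point_z is the distance from the TCP to the grasp point, in mm); z points along the fingers, y is the line along which they close (so a half turn about z gives the same grasp; the last joint's range is limited). The gripper opens to 88 mm and grips with 3 to 60 N. Pads are 20 mm wide; open, the fingers measure 115 mm over their backs; the gripper's body (75 mm by 178 mm) begins 61 mm behind the grasp point.
Start: joints at [-1.289, 0.423, 1.63, -0, 1.089, -0.019], TCP at [185.196, -596.915, 192.075] pointing down, gripper open.
Joint ranges: [-3, 3], [-0.9, 2.11], [0.09, 2.58], [-1.31, 4.45], [0.11, 2.69], [-2.54, 2.54]. Speed limits (rad/s): [2.39, 2.39, 3.01, 3.14, 3.14, 3.14].

INTERFACE

Orientations are given as a rotation vector (axis times angle).
In Python, from workcell import ctrl gives the robot as it stands. The module is installed in compiled form; this text tells all that it offers.
- The arm moves only by the shell command python3 -m creep 'ROWS'. ROWS is JSON, a list of rows, each an object with "translation": the shift along the tool's x, y, z in mm, a list of three; "angular": the turn, a rotation vector about the tool's x, y, z in rad, a list of three; "jaw": the opening, from 0 (shut) to 1 (fully open). A call has exactly 8 rows; each row is the pose to reach, as a shift and turn from the pose commanded when the call began, along the tool's axes at that moment; what a row does not reach only later rows make up. A row lasts 1/8 s, in which the tool goes at most 62.5 mm and 10.7 degrees, less where a joint would pass 70% of its speed; a pose out of reach is approached as far as the arm can. A call with a gripper value outside its range is refused whole. The fingers move at their own pace and stop on an object; the grip force is fixed at half the most. Time passes only in rows, so rows that repeat a pose let the fingers close, or fill a call up. It gives the time, the measured TCP pose, the force, the opening and the grip force at its end, in the units of the state.
- ctrl.get_obs(): the state, without advancing time (a new reading comes with each control period).
- ctrl.get_image(name): name is "scene" or "top" or "wrist"; returns the picture (420x560x3 uint8, red, green, blue); there is no depth.
- ctrl.camera_info(name): a dict with "camera_matrix" (3x3 intrinsics, pixels), "world_from_camera" (4x4, takes a point from camera to world coordinates). Camera axes: x right, y up, looking along -z (the intrinsics and any distortion apply to the point x, -y, -z); pixel columns grow to the right and rows downward; lengths in mm; the calibration is good to about 2 mm. A picture is of the moment at which its call begins: read the wrist's pose just before it. camera_info takes no time and is no camera call; for the wrist camera it gives the pose at the moment of the call.
- ctrl.close_job(): hands the job in; it is judged then, once.
Trained networks look in the newest picture that a camera, given by its name, has taken for a name from the list of things; names that differ only in an ending like _2 or _b are one class to them, and where a whole thing is asked for, a point or a joint stands for the part that bears it (a point fixed in the world has none). Each returns a list of dicts, best first, with "score" (0 to 1); they miss things now and then, are a little off and sometimes report something else, mostly with a low value. They report only what shows in the picture. A call takes as long as a camera call.
- ctrl.look_for(camera, label): "rect" ([left, top, right, bottom] in pixels, round what is visible of it).
The state is a dict: "t": time; "qpos": joint angles; "qvel": joint speeds; "joint_torque": joint torques, N m; "ee_pos": TCP position; "orientation": TCP orientation; "ft_force": force on the tool from outside, world axes, zero at the start; "moment": the same for the moment, N m; "width": finger opening in mm; "grasp_force": force on a finger pad.
Only numpy, scipy, OpenCV 4.12 (cv2) and the standard library are available. Lean on these libraries where they do the work, as an engineer would, in place of code of your own. Each camera call takes 0.05 s, during which the arm holds its last target. There are 200 camera calls.

## Working session

There is one attempt and no reset: what is moved stays moved. The work goes in short steps, Python scripts to look and compute and a shell command to move; the robot and the scene stay as the last step left them, time stands still between calls to the robot, and variables do not carry over. Pictures are saved under pics/ and viewed, at most 10 in all, crops included, and the job is handed in when it is done.

```bash
mkdir -p pics; python3 - <<'E'
from workcell import ctrl
import cv2, numpy as np
np.set_printoptions(precision=4,suppress=True)
o=ctrl.get_obs();print(o['t'],o['ee_pos'],o['orientation'],ctrl.hold_point_z)
ims=[]
for c in("scene","top"):
    im=ctrl.get_image(c);cv2.imwrite(f"pics/{c}0.png",im[:,:,::-1])
    i=ctrl.camera_info(c);print(c,i)
    for l in("console","spindle","spindle_top","cover","cover_slot","cover_hinge","catch_roller","mug","heatsink","jar","driver"):
        r=ctrl.look_for(c,l)
        print(l,[(np.round(x['rect']),round(x['score'],2)) for x in r[:2]])
E
```

```text
0.0 [ 185.0328 -596.3587  191.321 ] [-3.1047 -0.4705  0.0003] 18.700000000000003
scene {'camera_matrix': array([[455.1969,   0.    , 270.1204],
       [  0.    , 455.1969, 220.2847],
       [  0.    ,   0.    ,   1.    ]]), 'world_from_camera': array([[   0.8631,   -0.4286,    0.2673,  815.3682],
       [   0.5051,    0.7359,   -0.451 , -435.1138],
       [  -0.0034,    0.5242,    0.8516, 1098.6605],
       [   0.    ,    0.    ,    0.    ,    1.    ]])}
console [(array([245., 130., 353., 277.]), 0.93), (array([307., 131., 334., 233.]), 0.45)]
spindle [(array([279., 202., 307., 226.]), 0.96)]
spindle_top [(array([279., 198., 303., 228.]), 0.82)]
cover [(array([279., 199., 305., 227.]), 0.68), (array([309., 131., 334., 232.]), 0.6)]
cover_slot [(array([303., 130., 337., 236.]), 0.63)]
cover_hinge [(array([305., 132., 340., 235.]), 0.97)]
catch_roller [(array([262., 219., 268., 226.]), 0.52)]
mug [(array([303., 157., 343., 185.]), 0.91)]
heatsink [(array([279., 200., 304., 230.]), 0.74), (array([271., 282., 304., 327.]), 0.62)]
jar [(array([223., 269., 248., 301.]), 0.96)]
driver [(arr
[... 309 characters left out ...]
  [  -0.0044,    0.2131,    0.977 , 1042.9401],
       [   0.    ,    0.    ,    0.    ,    1.    ]])}
console [(array([195., 145., 307., 275.]), 0.96)]
spindle [(array([244., 210., 273., 225.]), 0.71)]
spindle_top [(array([238., 210., 268., 226.]), 0.66)]
cover [(array([195., 147., 278., 204.]), 0.64), (array([126., 260., 169., 322.]), 0.56)]
cover_slot [(array([191., 147., 278., 206.]), 0.91)]
cover_hinge [(array([195., 147., 281., 206.]), 0.74)]
catch_roller []
mug [(array([154., 216., 194., 261.]), 0.55)]
heatsink [(array([124., 261., 168., 325.]), 0.63), (array([306., 169., 337., 203.]), 0.57)]
jar [(array([302., 170., 338., 200.]), 0.48)]
driver [(array([142., 287., 164., 320.]), 0.8)]
```

View pics/scene0.png

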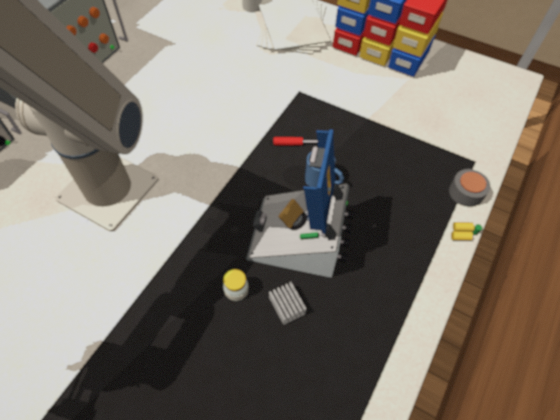

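View pics/top0.png

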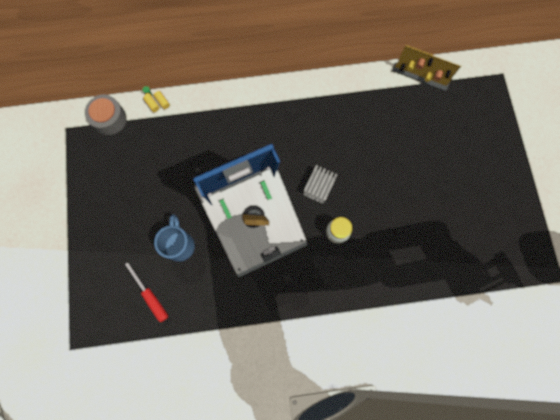

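The scene view shows the console near (300,215) with the cover up and the brass blade at (291,213). In the top view the console spans (195,147)-(307,275), with the blade at about (256,218) lying roughly across the slope. The mug is at (174,242), the jar at (340,229), the heatsink at (320,184) and the driver at (147,292). I'll zoom in next.

```bash
python3 - <<'E'
import cv2,numpy as np
a=cv2.imread("pics/scene0.png")[120:290,235:365];b=cv2.imread("pics/top0.png")[135:285,180:320]
f=lambda i:cv2.resize(i,(400,600),interpolation=cv2.INTER_CUBIC)
a=cv2.resize(a,None,fx=3,fy=3,interpolation=2);b=cv2.resize(b,None,fx=2.9,fy=2.9,interpolation=2)
H=max(a.shape[0],b.shape[0]);p=lambda i:cv2.copyMakeBorder(i,0,H-i.shape[0],0,0,0)
cv2.imwrite("pics/z0.png",np.hstack([p(a),p(b)]));print(a.shape,b.shape)
E
```

```text
(510, 390, 3) (435, 406, 3)
```

View pics/z0.png

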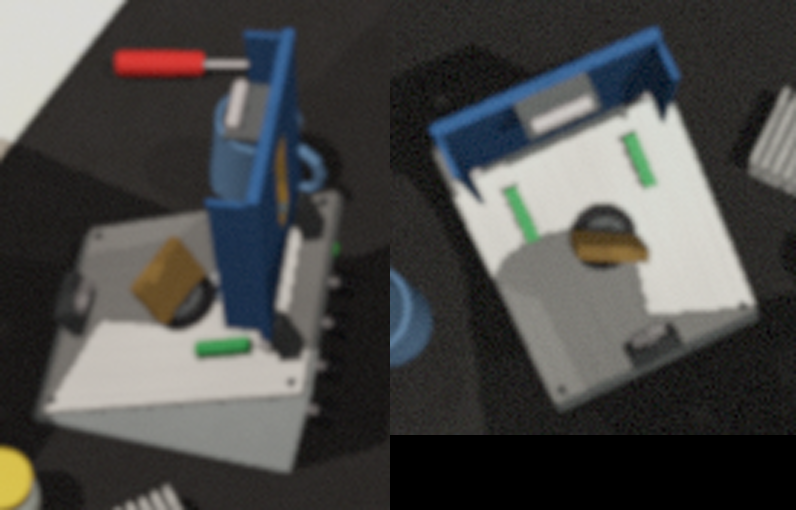

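The zoom shows the deck, hub and cover clearly. The blade is roughly 50° off the slot line. I'll fit the pose from these points and overlay it.

```bash
cat > h.py <<'E'
import numpy as np, cv2
from scipy.optimize import least_squares
from scipy.spatial.transform import Rotation as R
from workcell import ctrl
np.set_printoptions(precision=3,suppress=True)
N=np.array([-.5,0,.8660254]);U=np.array([.8660254,0,.5]);Y=np.array([0,1.,0]);O=np.array([0,0,85.])
def deck(u,y,n): return O+u*U+y*Y+n*N
def world(p,P): 
    c,s=np.cos(p[2]),np.sin(p[2]); P=np.atleast_2d(P)
    return np.c_[p[0]+c*P[:,0]-s*P[:,1],p[1]+s*P[:,0]+c*P[:,1],P[:,2]]
def cov(a,d,y,z): # d from hinge to free edge, z outward
    return deck(105,0,40)+d*(-np.cos(a)*U+np.sin(a)*N)+y*Y+z*(np.cos(a)*N+np.sin(a)*U)
def blade(a,x,y,n): return deck(x*np.cos(a)-y*np.sin(a),x*np.sin(a)+y*np.cos(a),n)
def proj(i,W):
    T=np.linalg.inv(i['world_from_camera']);c=W@T[:3,:3].T+T[:3,3];c=c*[1,-1,-1]
    q=c@np.array(i['camera_matrix']).T; return q[:,:2]/q[:,2:]
def wire(p,ca,ba):
    L=[]
    def loop(P): L.append(world(p,P+[P[0]]))
    loop([deck(u,y,0) for u,y in((-125,-100),(125,-100),(125,100),(-125,100))])
    loop([cov(ca,d,y,8) for d,y in((0,-80),(185,-80),(185,80),(0,80))])
    loop([cov(ca,d,y,8) for d,y in((71,-8.5),(139,-8.5),(139,8.5),(71,8.5))])
    for y in(-80,80): loop([cov(ca,d,y,z) for d,z in((0,0),(185,0),(185,-28),(0,-28))])
    for n in(12,60): loop([blade(ba,x,y,n) for x,y in((-30,-6),(30,-6),(30,6),(-30,6))])
    loop([deck(20*np.cos(t),20*np.sin(t),12) for t in np.linspace(0,6.28,20)])
    return L
E
cat > fit.py <<'E'
from h import *
S=lambda x,y:(x/3+235,y/3+120)
T=lambda x,y:((x-390)/2.9+180,y/2.9+135)
I={c:ctrl.camera_info(c) for c in("scene","top")}
def pts(p):
    ca,ba=p[3],p[4]
    s=[(S(92,228),deck(-125,100,0)),(S(45,408),deck(-125,-100,0)),(S(307,395),deck(125,-100,0)),(S(292,30),cov(ca,185,80,8)),
       (S(130,287),blade(ba,-30,0,60)),(S(175,237),blade(ba,30,0,60))]
    t=[(T(757,310),deck(-125,-100,0)),(T(556,400),deck(-125,100,0)),(T(602,236),deck(0,0,6)),(T(432,128),cov(ca,185,80,8)),(T(658,30),cov(ca,185,-80,8)),
       (T(572,235),blade(ba,30,0,60)),(T(648,251),blade(ba,-30,0,60))]
    return s,t
def res(p):
    r=[]
    for c,l in zip(("scene","top"),pts(p)):
        r.append(proj(I[c],world(p,[b for a,b in l]))-np.array([a for a,b in l]))
    return np.vstack(r).ravel()
f=least_squares(res,[600,50,.4,1.6,.9],loss='soft_l1');p=f.x
print(p);print(res(p).reshape(-1,2))
np.save('pose.npy',p)
out=[]
for c,(x,y,w,h,k) in(("scene",(235,120,130,170,3.4)),("top",(180,135,140,150,2.4))):
    im=cv2.imread(f"pics/{c}0.png")[y:y+h,x:x+w];im=cv2.resize(im,None,fx=k,fy=k,interpolation=2)
    for l in wire(p[:3],p[3],p[4]):
        cv2.polylines(im,[np.int32((proj(I[c],l)-[x,y]+.5)*k)],False,(0,255,255),1)
    out.append(cv2.copyMakeBorder(im,0,600-im.shape[0],0,0,0))
cv2.imwrite("pics/fit0.png",np.hstack(out))
# bystanders: bench points (z guess)
for n,c,u,z in(("mug","top",(174,245),45),("jar","top",(339,230),70),("heatsink","top",(320,184),40),("driver","top",(155,307),10)):
    i=I[c];K=np.array(i['camera_matrix']);M=i['world_from_camera'];d=np.linalg.inv(K)@[*u,1];d=M[:3,:3]@(d*[1,-1,-1]);o=M[:3,3];print(n,o+d*(z-o[2])/d[2])
E
python3 fit.py
```

```text
[559.296 136.655   0.304   1.917   0.965]
[[ 0.389 -0.037]
 [-1.213  0.651]
 [-1.784 -0.971]
 [-1.247 -0.674]
 [ 0.489  0.705]
 [ 1.17  -0.109]
 [-0.936 -1.657]
 [-0.75  -0.478]
 [ 0.18  -1.149]
 [-0.334 -0.131]
 [ 0.261 -0.803]
 [ 1.692  3.105]
 [-0.104  1.46 ]]
mug [515.681 350.032  45.   ]
jar [493.891 -74.577  70.   ]
heatsink [629.046 -50.419  40.   ]
driver [366.946 419.934  10.   ]
```

View pics/fit0.png

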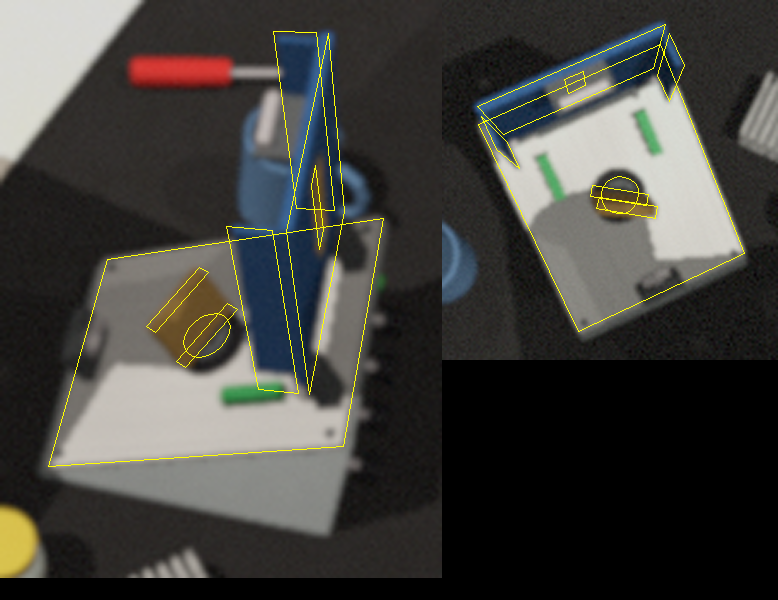

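The fit is good to a few mm: console at (559,137), yaw 0.30; cover at about 1.9; blade at about 0.97. I'll go to a hover along the deck normal, lined up with the blade.

```bash
cat > go.py <<'E'
from h import *
import sys
# usage: go.py u y n angle [flip]: tool y = across blade at given angle, z=-N
def target(p,u,y,n,a,flip=0,tilt=0):
    c,s=np.cos(p[2]),np.sin(p[2]);Rz=np.array([[c,-s,0],[s,c,0],[0,0,1]])
    z=-N; bx=np.cos(a)*U+np.sin(a)*Y
    x=bx*(-1 if flip else 1); yy=np.cross(z,x)
    M=np.c_[x,yy,z]
    return world(p,deck(u,y,n))[0],Rz@M@R.from_rotvec([0,tilt,0]).as_matrix()
def rel(pos,M):
    o=ctrl.get_obs();R0=R.from_rotvec(o['orientation']).as_matrix()
    return R0.T@(pos-o['ee_pos']),R.from_matrix(R0.T@M).as_rotvec(),o
if __name__=="__main__":
    p=np.load('pose.npy');a=list(map(float,sys.argv[1:]))
    t,M=target(p[:3],*a);d,r,o=rel(t,M)
    print("world",t,"d",d,"r",r,'t',o['t'],'q',o['qpos'],'F',o['ft_force'],o['width'])
E
python3 go.py -40 0 160 .965 0; python3 go.py -40 0 160 .965 1
```

```text
world [449.898 102.381 203.564] d [ 460.029 -589.436  -11.484] r [-0.252  0.482 -0.945] t 1.2 q [-1.289  0.423  1.63  -0.     1.089 -0.019] F [-0.634  0.458 -1.34 ] 87.92773904117772
world [449.898 102.381 203.564] d [ 460.029 -589.436  -11.484] r [0.567 0.296 2.115] t 1.2 q [-1.289  0.423  1.63  -0.     1.089 -0.019] F [-0.634  0.458 -1.34 ] 87.92773904117772
```

```bash
python3 -m creep '[{"translation":[38,-49,-10],"angular":[-0.03,0.05,-0.1],"jaw":1},{"translation":[76,-98,-20],"angular":[-0.06,0.1,-0.2],"jaw":1},{"translation":[115,-147,-30],"angular":[-0.08,0.15,-0.3],"jaw":1},{"translation":[153,-196,-30],"angular":[-0.11,0.2,-0.4],"jaw":1},{"translation":[191,-245,-30],"angular":[-0.13,0.25,-0.5],"jaw":1},{"translation":[230,-294,-30],"angular":[-0.16,0.3,-0.6],"jaw":1},{"translation":[268,-343,-30],"angular":[-0.19,0.36,-0.7],"jaw":1},{"translation":[306,-392,-30],"angular":[-0.22,0.42,-0.8],"jaw":1}]'; python3 go.py -40 0 160 .965 0
```

```text
t: 2.2
ee_pos: [361.7, -130.3, 222.6]
orientation: [2.474, 1.548, 0.652]
ft_force: [0.9, 0.3, 0.4]
width: 87.9
grasp_force: 0.0
world [449.898 102.381 203.564] d [233.341 -40.426  78.667] r [-0.025  0.066 -0.141] t 2.2 q [-0.7   -0.148  2.332  0.555  0.745 -0.622] F [0.858 0.287 0.447] 87.94125198982947
```

```bash
python3 -m creep '[{"translation":[47,-8,16],"angular":[-0.005,0.01,-0.03],"jaw":1},{"translation":[93,-16,31],"angular":[-0.01,0.03,-0.06],"jaw":1},{"translation":[140,-24,47],"angular":[-0.015,0.04,-0.09],"jaw":1},{"translation":[187,-32,63],"angular":[-0.02,0.05,-0.12],"jaw":1},{"translation":[233,-40,79],"angular":[-0.025,0.066,-0.14],"jaw":1},{"translation":[233,-40,79],"angular":[-0.025,0.066,-0.14],"jaw":1},{"translation":[233,-40,79],"angular":[-0.025,0.066,-0.14],"jaw":1},{"translation":[233,-40,79],"angular":[-0.025,0.066,-0.14],"jaw":1}]'; cat > wr.py <<'E'
from h import *
import sys
n,ca,ba=sys.argv[1],float(sys.argv[2]),float(sys.argv[3])
p=np.load('pose.npy')
i=ctrl.camera_info("wrist");im=ctrl.get_image("wrist")[:,:,::-1].copy();cv2.imwrite(f"pics/{n}_raw.png",im)
k=1.4;im=cv2.resize(im,None,fx=k,fy=k)
for l in wire(p[:3],ca,ba):
    T=np.linalg.inv(i['world_from_camera']);c=l@T[:3,:3].T+T[:3,3]
    q=proj(i,l)
    for a,b,za,zb in zip(q[:-1],q[1:],c[:-1,2],c[1:,2]):
        if za<-20 and zb<-20: cv2.line(im,tuple(map(int,np.clip(a*k,-3000,3000))),tuple(map(int,np.clip(b*k,-3000,3000))),(0,255,255),1)
cv2.imwrite(f"pics/{n}.png",im);np.save(f"{n}_cam.npy",np.array([i],dtype=object))
E
python3 wr.py w1 1.917 .965;python3 go.py -40 0 160 .965 0
```

```text
t: 3.2
ee_pos: [450.1, 98.9, 202.9]
orientation: [2.329, 1.703, 0.728]
ft_force: [0.1, -0.1, 0.1]
width: 88.0
grasp_force: 0.0
world [449.898 102.381 203.564] d [ 3.446 -1.225 -0.196] r [-0.002  0.002 -0.006] t 3.25 q [ 0.125 -0.04   2.327  0.259  0.35   0.212] F [-1.399 -0.431  0.329] 87.80452261661196
```

View pics/w1.png

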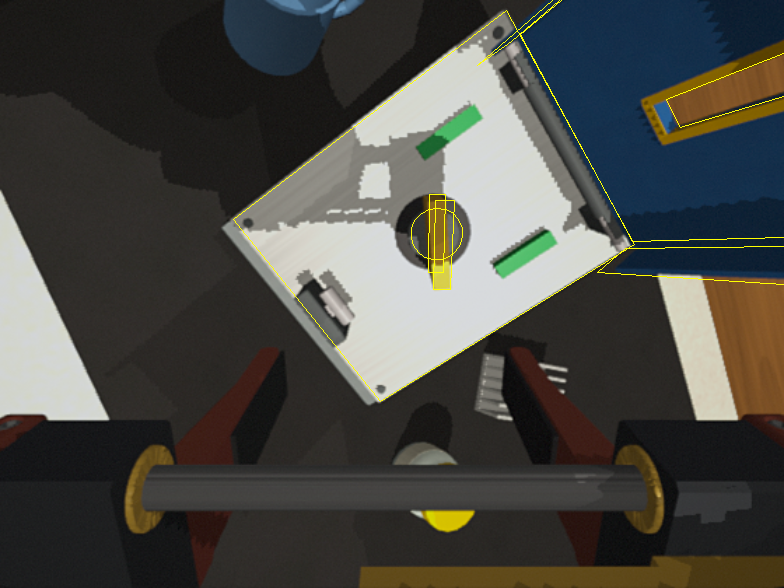

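The wrist view shows the overlay agreeing within about 3 mm: deck corners at (233,220), (507,12), (633,245) and (378,403), and the blade's top end at about (444,245), parallel to the tool x. I'll descend over it.

```bash
python3 go.py 0 0 110 .965 0;python3 go.py 0 0 27 .965 0
```

```text
world [506.811 120.212 180.263] d [26.51  31.608 49.705] r [-0.002  0.002 -0.006] t 3.25 q [ 0.125 -0.04   2.327  0.259  0.35   0.212] F [-1.399 -0.431  0.329] 87.80452261661196
world [546.413 132.619 108.383] d [ 26.657  31.758 132.704] r [-0.002  0.002 -0.006] t 3.25 q [ 0.125 -0.04   2.327  0.259  0.35   0.212] F [-1.399 -0.431  0.329] 87.80452261661196
```

```bash
python3 -m creep '[{"translation":[14,16,25],"angular":[0,0,0],"jaw":1},{"translation":[27,32,50],"angular":[0,0,0],"jaw":1},{"translation":[27,32,70],"angular":[0,0,0],"jaw":1},{"translation":[27,32,90],"angular":[0,0,0],"jaw":1},{"translation":[27,32,110],"angular":[0,0,0],"jaw":1},{"translation":[27,32,125],"angular":[0,0,0],"jaw":1},{"translation":[27,32,133],"angular":[0,0,0],"jaw":1},{"translation":[27,32,133],"angular":[0,0,0],"jaw":1}]'; python3 go.py 0 0 27 .965 0; python3 wr.py w2 1.917 .965
```

```text
t: 4.25
ee_pos: [546.9, 133.1, 107.8]
orientation: [2.33, 1.703, 0.727]
ft_force: [-0.1, 0.8, -0.7]
width: 88.0
grasp_force: 0.0
world [546.413 132.619 108.383] d [-0.407 -0.019 -0.82 ] r [-0.003  0.002 -0.006] t 4.25 q [ 0.181  0.328  2.207  0.595  0.109 -0.087] F [-0.062  0.783 -0.746] 87.99665062312273
```

View pics/w2.png

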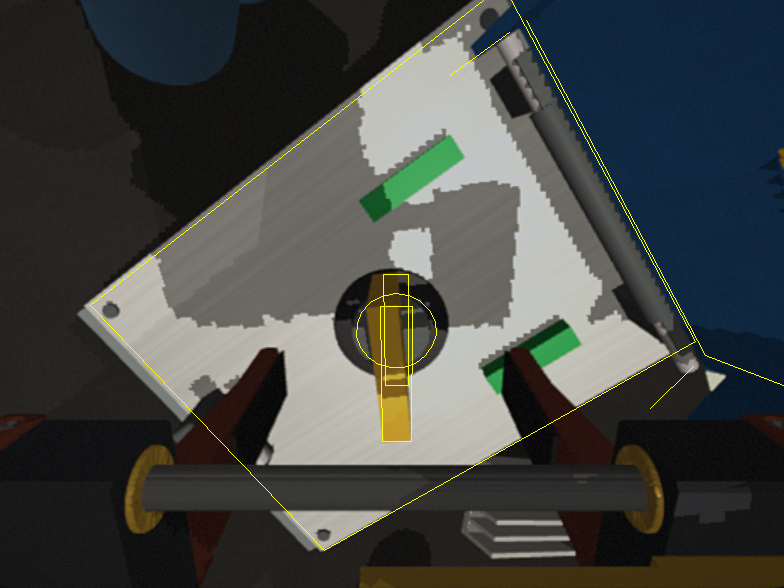

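The blade at about (390,370) is centred between the fingers, and its true angle is about 0.1 more than the model. Joint 5 is at its lower limit, so I'll back out 8 mm, then close.

```bash
python3 -m creep '[{"translation":[0,0,-8],"angular":[0,0,-0.05],"jaw":1},{"translation":[0,0,-9],"angular":[0,0,-0.09],"jaw":0.5},{"translation":[0,0,-9],"angular":[0,0,-0.09],"jaw":0},{"translation":[0,0,-9],"angular":[0,0,-0.09],"jaw":0},{"translation":[0,0,-9],"angular":[0,0,-0.09],"jaw":0},{"translation":[0,0,-9],"angular":[0,0,-0.09],"jaw":0},{"translation":[0,0,-9],"angular":[0,0,-0.09],"jaw":0},{"translation":[0,0,-9],"angular":[0,0,-0.09],"jaw":0}]'; python3 go.py 0 0 36 0 0
```

```text
t: 5.3
ee_pos: [542.5, 133.2, 116.0]
orientation: [2.234, 1.797, 0.712]
ft_force: [-1.0, 0.3, -0.2]
width: 21.1
grasp_force: 0.0
world [542.119 131.274 116.177] d [-1.874  0.206 -0.688] r [-0.002  0.002  1.051] t 5.3 q [ 0.182  0.304  2.212  0.52   0.124 -0.102] F [-0.955  0.285 -0.18 ] 21.112693495733495
```

```bash
python3 -m creep '[{"translation":[0,0,0],"angular":[0,0,0],"jaw":0},{"translation":[0,0,0],"angular":[0,0,0],"jaw":0},{"translation":[0,0,0],"angular":[0,0,0],"jaw":0},{"translation":[0,0,0],"angular":[0,0,0.05],"jaw":0},{"translation":[0,0,0],"angular":[0,0,0.15],"jaw":0},{"translation":[0,0,0],"angular":[0,0,0.25],"jaw":0},{"translation":[0,0,0],"angular":[0,0,0.35],"jaw":0},{"translation":[0,0,0],"angular":[0,0,0.35],"jaw":0}]'; python3 go.py 0 0 36 0 0
```

```text
t: 6.3
ee_pos: [542.6, 133.2, 116.0]
orientation: [2.577, 1.418, 0.769]
ft_force: [0.2, 0.2, 0.1]
width: 0.6
grasp_force: 0.0
world [542.119 131.274 116.177] d [-1.695  0.766 -0.634] r [-0.002  0.002  0.702] t 6.3 q [0.182 0.304 2.212 0.52  0.124 0.247] F [0.178 0.223 0.093] 0.5984249005897182
```

The fingers closed on nothing, so I'll take a look.

```bash
python3 wr.py w3 1.917 1.06; python3 - <<'E'
from workcell import ctrl
import numpy as np
i=ctrl.camera_info("wrist");print(np.round(i['camera_matrix'],1),np.round(i['world_from_camera'],3))
E
```

```text
[[316.2   0.  281.2]
 [  0.  316.2 212.4]
 [  0.    0.    1. ]] [[ 7.64000e-01  5.60000e-01 -3.21000e-01  4.86390e+02]
 [-5.60000e-01  8.22000e-01  1.02000e-01  1.72420e+02]
 [ 3.21000e-01  1.02000e-01  9.41000e-01  3.13825e+02]
 [ 0.00000e+00  0.00000e+00  0.00000e+00  1.00000e+00]]
```

View pics/w3.png

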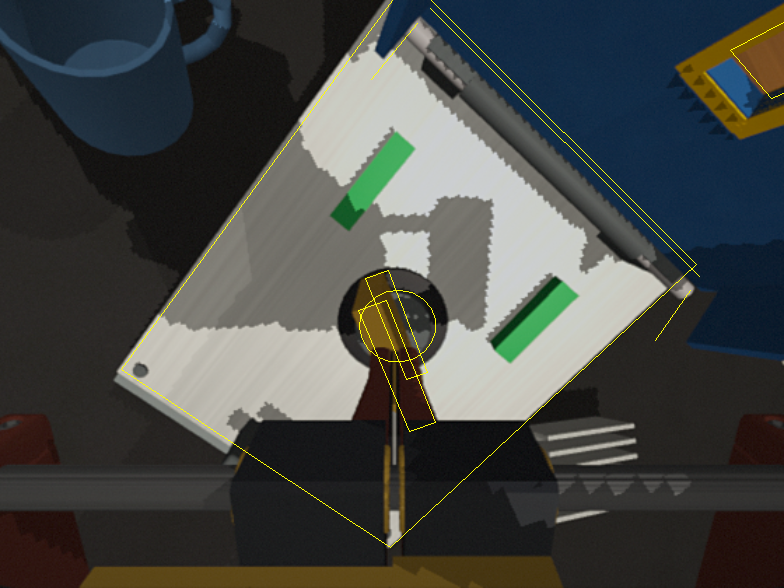

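```bash
python3 - <<'E'
from h import *
o=ctrl.get_obs();p=np.load('pose.npy')
i=ctrl.camera_info("wrist");M=R.from_rotvec(o['orientation']).as_matrix()
for d in(0,-10,-20,-40,-60): print(d,1.4*proj(i,(o['ee_pos']+M[:,2]*d)[None])[0])
print("axis",[1.4*proj(i,world(p,deck(0,0,n)))[0] for n in (0,12,36,60)])
T=np.linalg.inv(M); print("cam in tool",M.T@(i['world_from_camera'][:3,3]-o['ee_pos']), M.T@i['world_from_camera'][:3,:3])
E
```

```text
0 [396.396 341.912]
-10 [396.525 350.743]
-20 [396.667 360.465]
-40 [396.999 383.178]
-60 [397.416 411.626]
axis [array([397.674, 319.075]), array([397.815, 327.089]), array([398.143, 345.76 ]), array([398.553, 369.043])]
cam in tool [  82.595   -1.28  -192.368] [[ 0.     0.954  0.3  ]
 [ 1.    -0.    -0.   ]
 [-0.     0.3   -0.954]]
```

```bash
python3 - <<'E'
import cv2,numpy as np
a=[cv2.resize(cv2.imread(f"pics/{n}_raw.png")[180:330,215:345],None,fx=3,fy=3,interpolation=2) for n in("w2","w3")]
cv2.imwrite("pics/z1.png",np.hstack(a))
E
```

```text
(no output)
```

View pics/z1.png

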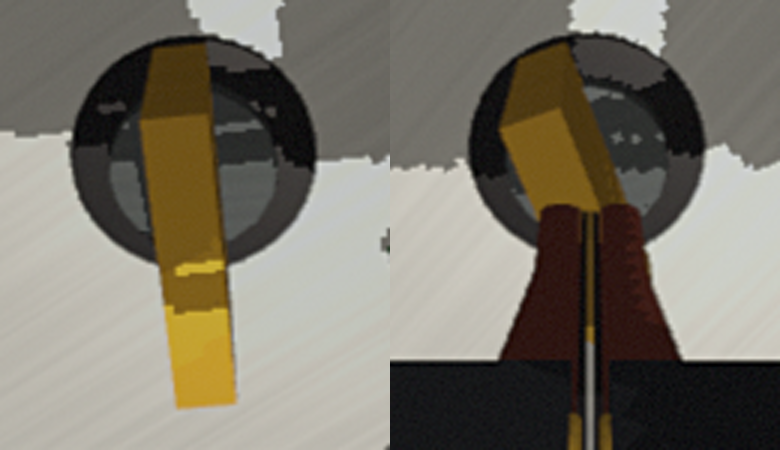

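In w3 the fingertips sit just above the blade: they hide its top face, and brass shows through the gap. The finger spacing in the picture also puts the real tips about 30 mm short of the reported TCP. I'll refine the blade angle and plan a deeper grip, tilted in the blade plane to keep joint 5 off its limit.

```bash
cat > go2.py <<'E'
from go import *
# u y n(tip) angle tilt [L]
p=np.load('pose.npy');a=list(map(float,sys.argv[1:]));L=a[5] if len(a)>5 else 30
t,M=target(p[:3],a[0],a[1],a[2],a[3],0,a[4]);t=t+L*M[:,2]
d,r,o=rel(t,M);print("d",d,"r",r,'t',o['t'],'q',o['qpos'],'F',o['ft_force'],o['width'],o['grasp_force'])
E
python3 - <<'E'
from h import *
p=np.load('pose.npy')
cs={n:np.load(f'{n}_cam.npy',allow_pickle=True)[0] for n in("w2","w3")}
obs=[("w2",1,(382.6,305.6)),("w2",-1,(397,441)),("w3",1,(366.8,307.5))]
def f(v):
    return np.ravel([proj(cs[n],world(p,deck(v[1],v[2],0)-O+blade(v[0],30*s,0,60)))[0]*1.4-q for n,s,q in obs])
s=least_squares(f,[1.06,0,0]);print(s.x,s.fun)
E
python3 go2.py 0 0 75 1.06 -.25; python3 go2.py 0 0 32 1.06 -.25
```

```text
[ 1.053 -2.086  1.584] [-0.065  0.599  0.03   0.377 -0.192 -0.934]
d [ -8.65    3.389 -10.577] r [-0.047 -0.246 -0.355] t 6.35 q [0.182 0.304 2.212 0.52  0.124 0.246] F [-1.001  0.065  0.15 ] 0.39531218203264473 0.0
d [-8.59   3.493 32.423] r [-0.047 -0.246 -0.355] t 6.35 q [0.182 0.304 2.212 0.52  0.124 0.246] F [-1.001  0.065  0.15 ] 0.39531218203264473 0.0
```

```bash
python3 -m creep '[{"translation":[-2,1,-10],"angular":[0,0,0],"jaw":1},{"translation":[-4,2,-11],"angular":[-0.02,-0.12,-0.17],"jaw":1},{"translation":[-9,4,-11],"angular":[-0.05,-0.24,-0.34],"jaw":1},{"translation":[-9,4,-11],"angular":[-0.05,-0.24,-0.34],"jaw":1},{"translation":[-9,4,-11],"angular":[-0.05,-0.24,-0.34],"jaw":1},{"translation":[-9,4,-11],"angular":[-0.05,-0.24,-0.34],"jaw":1},{"translation":[-9,4,-11],"angular":[-0.05,-0.24,-0.34],"jaw":1},{"translation":[-9,4,-11],"angular":[-0.05,-0.24,-0.34],"jaw":1}]'; python3 go2.py -2 1.6 32 1.053 -.25
```

```text
t: 7.35
ee_pos: [536.2, 121.8, 123.2]
orientation: [2.214, 1.667, 0.424]
ft_force: [0.2, -0.8, -0.2]
width: 77.1
grasp_force: 0.0
d [11.607 -3.035 41.855] r [ 0.003 -0.006 -0.01 ] t 7.35 q [ 0.342  0.299  2.144 -0.662  0.377  1.203] F [ 0.162 -0.815 -0.186] 77.13108605449648 0.0
```

```bash
python3 -m creep '[{"translation":[2,-1,8],"angular":[0,0,0],"jaw":1},{"translation":[5,-2,18],"angular":[0,0,0],"jaw":1},{"translation":[8,-3,28],"angular":[0,0,0],"jaw":1},{"translation":[11,-3,38],"angular":[0,0,0],"jaw":1},{"translation":[12,-3,42],"angular":[0,0,0],"jaw":1},{"translation":[12,-3,42],"angular":[0,0,0],"jaw":1},{"translation":[12,-3,42],"angular":[0,0,0],"jaw":0.2},{"translation":[12,-3,42],"angular":[0,0,0],"jaw":0}]'; python3 go2.py -2 1.6 32 1.053 -.25
```

```text
t: 8.35
ee_pos: [555.2, 130.6, 85.1]
orientation: [2.214, 1.666, 0.425]
ft_force: [-0.4, -0.7, 0.5]
width: 71.8
grasp_force: 0.0
d [-0.648 -0.488  0.18 ] r [ 0.004 -0.006 -0.01 ] t 8.35 q [ 0.347  0.402  2.12  -0.811  0.32   1.366] F [-0.363 -0.7    0.543] 71.78725940001692 0.0
```

Depth reached without contact. Now closing.

```bash
Z='x'; python3 -m creep '[{"translation":[0,0,0],"angular":[0,0,0],"jaw":0},{"translation":[0,0,0],"angular":[0,0,0],"jaw":0},{"translation":[0,0,0],"angular":[0,0,0],"jaw":0},{"translation":[0,0,0],"angular":[0,0,0],"jaw":0},{"translation":[0,0,0],"angular":[0,0,0],"jaw":0},{"translation":[0,0,0],"angular":[0,0,0],"jaw":0},{"translation":[0,0,0],"angular":[0,0,0],"jaw":0},{"translation":[0,0,0],"angular":[0,0,0],"jaw":0}]'; for a in 1.053 0.7 0.35 0 -0.02; do python3 go2.py -2 1.6 32 $a -.25; done
```

```text
t: 9.35
ee_pos: [555.7, 130.5, 85.1]
orientation: [2.213, 1.666, 0.425]
ft_force: [4.7, -2.7, 1.2]
width: 12.1
grasp_force: 30.0
d [-0.666 -0.995 -0.083] r [ 0.004 -0.006 -0.01 ] t 9.35 q [ 0.346  0.403  2.119 -0.812  0.32   1.366] F [ 4.748 -2.665  1.226] 12.097158244195615 29.961271584033966
d [-0.248 -3.564 -0.205] r [ 0.09  -0.007  0.332] t 9.35 q [ 0.346  0.403  2.119 -0.812  0.32   1.366] F [ 4.748 -2.665  1.226] 12.097158244195615 29.961271584033966
d [ 0.993 -5.808 -0.529] r [ 0.176 -0.008  0.672] t 9.35 q [ 0.346  0.403  2.119 -0.812  0.32   1.366] F [ 4.748 -2.665  1.226] 12.097158244195615 29.961271584033966
d [ 2.906 -7.476 -1.017] r [ 0.261 -0.009  1.011] t 9.35 q [ 0.346  0.403  2.119 -0.812  0.32   1.366] F [ 4.748 -2.665  1.226] 12.097158244195615 29.961271584033966
d [ 3.031 -7.55  -1.048] r [ 0.266 -0.009  1.03 ] t 9.35 q [ 0.346  0.403  2.119 -0.812  0.32   1.366] F [ 4.748 -2.665  1.226] 12.097158244195615 29.961271584033966
```

```bash
python3 -m creep '[{"translation":[0.1,-1,0],"angular":[0.033,0,0.127],"jaw":0},{"translation":[0.2,-2,0],"angular":[0.066,0,0.253],"jaw":0},{"translation":[0.6,-2.9,-0.2],"angular":[0.1,0,0.38],"jaw":0},{"translation":[1,-3.8,-0.3],"angular":[0.131,0,0.506],"jaw":0},{"translation":[1.5,-4.6,-0.4],"angular":[0.163,0,0.632],"jaw":0},{"translation":[2.2,-5.4,-0.6],"angular":[0.196,0,0.758],"jaw":0},{"translation":[2.8,-6,-0.8],"angular":[0.228,0,0.885],"jaw":0},{"translation":[3.6,-6.5,-0.9],"angular":[0.261,-0.01,1.011],"jaw":0}]'; python3 go2.py -2 1.6 32 0 -.25; python3 wr.py w4 1.917 0
```

```text
t: 10.35
ee_pos: [550.7, 135.5, 83.2]
orientation: [-3.037, -0.458, -0.417]
ft_force: [0.4, -7.6, 4.5]
width: 12.0
grasp_force: 29.9
d [-1.182 -0.19   0.097] r [ 0.     0.001 -0.004] t 10.35 q [0.204 0.402 2.035 0.064 0.433 1.422] F [ 0.408 -7.617  4.45 ] 11.964563194965931 29.94886815547943
```

View pics/w4.png

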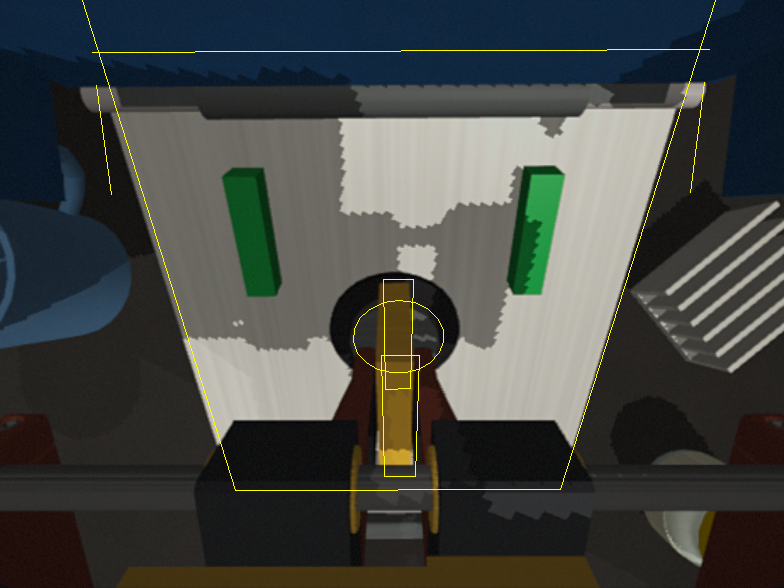

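The wrist view shows the blade's top, from (396,280) to (396,462), vertical in the picture and midway between the deck edges and green strips. It's in line with the slot direction. Next I'll release it and retreat along the deck normal.

```bash
cat > go3.py <<'E'
from go import *
# console x, y, z of tip, tilt from deck normal
p=np.load('pose.npy');x,y,z,tilt=map(float,sys.argv[1:5]);L=30
t,M=target(p[:3],0,0,0,0,0,tilt);t=world(p,[x,y,z])[0]+L*M[:,2]
d,r,o=rel(t,M);print("d",d,"r",r,'t',round(o['t'],2),'q',o['qpos'],'F',o['ft_force'],o['width'])
c,s=np.cos(p[2]),np.sin(p[2]);M0=R.from_rotvec(o['orientation']).as_matrix();w=o['ee_pos']-L*M0[:,2]-[p[0],p[1],0]
print("tip console",c*w[0]+s*w[1],-s*w[0]+c*w[1],w[2])
E
python3 go2.py -2 1.6 60 0 -.25;python3 go2.py -2 1.6 150 0 -.25
```

```text
d [ -8.124  -0.246 -27.03 ] r [-0.001  0.001 -0.01 ] t 10.4 q [0.203 0.402 2.034 0.067 0.435 1.423] F [-0.67  -1.732  3.568] 11.723594045004907 29.971110820770264
d [ -30.496   -0.118 -114.205] r [-0.001  0.001 -0.01 ] t 10.4 q [0.203 0.402 2.034 0.067 0.435 1.423] F [-0.67  -1.732  3.568] 11.723594045004907 29.971110820770264
```

```bash
python3 -m creep '[{"translation":[0,0,0],"angular":[0,0,0],"jaw":0.5},{"translation":[0,0,0],"angular":[0,0,0],"jaw":0.5},{"translation":[0,0,0],"angular":[0,0,0],"jaw":0.5},{"translation":[0,0,0],"angular":[0,0,0],"jaw":0.5},{"translation":[-4,0,-13],"angular":[0,0,0],"jaw":0.5},{"translation":[-8,0,-27],"angular":[0,0,0],"jaw":0.5},{"translation":[-19,0,-70],"angular":[0,0,0],"jaw":0.5},{"translation":[-30,0,-114],"angular":[0,0,0],"jaw":0.5}]'; python3 go3.py -75 0 250 -.5236;  python3 go3.py -75 0 405 -.5236; python3 go3.py 95 0 405 -.5236
```

```text
t: 11.4
ee_pos: [492.1, 117.7, 186.1]
orientation: [-3.038, -0.464, -0.415]
ft_force: [-0.6, 0.6, 0.3]
width: 44.0
grasp_force: 0.0
d [  4.102   2.053 -34.09 ] r [ 0.    -0.271 -0.   ] t 11.4 q [0.191 0.137 2.087 0.049 0.648 1.424] F [-0.622  0.571  0.264] 43.99412869713941
tip console -77.85391814408254 2.0525680375799347 214.9593522325554
d [  45.664    2.096 -183.414] r [ 0.    -0.271 -0.   ] t 11.4 q [0.191 0.137 2.087 0.049 0.648 1.424] F [-0.622  0.571  0.264] 43.99412869713941
tip console -77.85391814408254 2.0525680375799347 214.9593522325554
d [ 209.438    2.028 -137.83 ] r [ 0.    -0.271 -0.   ] t 11.4 q [0.191 0.137 2.087 0.049 0.648 1.424] F [-0.622  0.571  0.264] 43.99412869713941
tip console -77.85391814408254 2.0525680375799347 214.9593522325554
```

```bash
cat > ba.py <<'E'
from h import *
p=np.load('pose.npy');i=ctrl.camera_info("wrist");im=ctrl.get_image("wrist")
cv2.imwrite("pics/w5_raw.png",im[:,:,::-1])
hsv=cv2.cvtColor(im,cv2.COLOR_RGB2HSV);m=cv2.inRange(hsv,(10,110,40),(32,255,255))
c=proj(i,world(p,deck(-2,1.6,36)))[0];roi=np.zeros_like(m);cv2.circle(roi,tuple(map(int,c)),75,255,-1);m&=roi
n,l,s,_=cv2.connectedComponentsWithStats(m);k=1+np.argmax(s[1:,4]);m=(l==k);print(c,s[k])
def iou(v):
    P=np.array([blade(v[0],x,y,n)+deck(v[1],v[2],0)-O for x in(-30,30) for y in(-6,6) for n in(12,60)])
    q=cv2.convexHull(np.float32(proj(i,world(p,P)))*16).astype(np.int32);g=np.zeros(m.shape,np.uint8);cv2.fillConvexPoly(g,q,1,shift=4)
    return (m&(g>0)).sum()/(m|(g>0)).sum()
b=max((iou((a,u,y)),a,u,y) for a in np.arange(-.2,.21,.02) for u in(-5,-2,1) for y in(-1,0,1,2,3,4));print(b)
E
python3 ba.py
```

```text
[282.548 175.839] [ 274  133   17   87 1293]
(np.float64(0.9149242970439798), np.float64(-0.0200000000000001), -2, 2)
```

```bash
python3 -m creep '[{"translation":[1,0,-15],"angular":[0,0,0],"jaw":0},{"translation":[5,0,-50],"angular":[0,-0.05,0],"jaw":0},{"translation":[18,1,-95],"angular":[0,-0.12,0],"jaw":0},{"translation":[31,2,-140],"angular":[0,-0.2,0],"jaw":0},{"translation":[46,2,-184],"angular":[0,-0.27,0],"jaw":0},{"translation":[46,2,-184],"angular":[0,-0.27,0],"jaw":0},{"translation":[46,2,-184],"angular":[0,-0.27,0],"jaw":0},{"translation":[46,2,-184],"angular":[0,-0.27,0],"jaw":0}]'; python3 go3.py 95 0 405 -.5236; python3 go3.py 95 0 335 -.5236
```

```text
t: 12.45
ee_pos: [487.9, 114.5, 372.6]
orientation: [3.105, 0.474, -0.002]
ft_force: [-0.2, 0.0, -0.0]
width: 0.4
grasp_force: 0.0
d [169.735   0.068  -2.58 ] r [-0.     0.001 -0.   ] t 12.45 q [ 0.207  0.067  1.68  -0.     1.395  1.474] F [-0.192  0.013 -0.016] 0.3983094701750619
tip console -74.70637547933055 0.14630065122328162 402.5938331652402
d [169.806   0.07   67.42 ] r [-0.     0.001 -0.   ] t 12.45 q [ 0.207  0.067  1.68  -0.     1.395  1.474] F [-0.192  0.013 -0.016] 0.3983094701750619
tip console -74.70637547933055 0.14630065122328162 402.5938331652402
```

The segmentation gives a blade angle of about -0.02, which is in line. Now I'll go over the cover and down behind it.

```bash
python3 -m creep '[{"translation":[30,0,-5],"angular":[0,0,0],"jaw":0},{"translation":[70,0,-5],"angular":[0,0,0],"jaw":0},{"translation":[115,0,-3],"angular":[0,0,0],"jaw":0},{"translation":[155,0,0],"angular":[0,0,0],"jaw":0},{"translation":[172,0,0],"angular":[0,0,0],"jaw":0},{"translation":[172,0,25],"angular":[0,0,0],"jaw":0},{"translation":[172,0,50],"angular":[0,0,0],"jaw":0},{"translation":[172,0,67],"angular":[0,0,0],"jaw":0}]'; python3 - <<'E'
from h import *
for a in np.arange(1.95,-.08,-.15):
    q=cov(a,166,0,8); ang=abs(np.sin(np.radians(90)-(np.radians(120)-a)+0)) # finger vertical
    nr=np.cos(a)*N+np.sin(a)*U; g=10*abs(nr[0]); q=q+g*nr
    print(round(a,2),q)
E
python3 go3.py 95 0 335 -.5236
```

```text
t: 13.45
ee_pos: [652.2, 165.8, 304.9]
orientation: [3.105, 0.474, -0.002]
ft_force: [0.0, -0.6, -0.3]
width: 0.4
grasp_force: 0.0
1.95 [ 64.756   0.    338.989]
1.8 [ 39.58    0.    336.097]
1.65 [ 14.942   0.    329.338]
1.5 [ -8.537   0.    318.79 ]
1.35 [-30.243   0.    304.637]
1.2 [-49.593   0.    287.176]
1.05 [-66.051   0.    266.805]
0.9 [-79.155   0.    244.017]
0.75 [-88.531   0.    219.387]
0.6 [-93.914   0.    193.549]
0.45 [-95.26    0.    168.646]
0.3 [-93.2     0.    145.295]
0.15 [-87.868   0.    122.402]
0.0 [-79.328   0.    100.399]
d [-2.321  0.017 -0.065] r [ 0.     0.002 -0.   ] t 13.45 q [ 0.231  0.399  1.402 -0.     1.342  1.499] F [ 0.045 -0.585 -0.287] 0.38603103640803005
tip console 97.36696118698141 0.016529952468427922 334.9317571224288
```

```bash
python3 -m creep '[{"translation":[-16,0,-4],"angular":[0,0,0],"jaw":0},{"translation":[-32,0,-4],"angular":[0,0,0],"jaw":0},{"translation":[-45,0,-3],"angular":[0,0,0],"jaw":0},{"translation":[-57,0,-1],"angular":[0,0,0],"jaw":0},{"translation":[-70,0,2],"angular":[0,0,0],"jaw":0},{"translation":[-82,0,6],"angular":[0,0,0],"jaw":0},{"translation":[-94,0,11],"angular":[0,0,0],"jaw":0},{"translation":[-106,0,16],"angular":[0,0,0],"jaw":0}]'; python3 go3.py -49.6 0 287 -.5236; cat > ca.py <<'E'
from h import *
import sys
p=np.load('pose.npy')
im=ctrl.get_image("scene");cv2.imwrite(f"pics/{sys.argv[1]}.png",im[:,:,::-1])
i=ctrl.camera_info("scene");hsv=cv2.cvtColor(im,cv2.COLOR_RGB2HSV);m=cv2.inRange(hsv,(104,140,40),(122,255,255))>0
def iou(a):
    g=np.zeros(m.shape,np.uint8)
    for P in ([cov(a,d,y,z) for d in(0,185) for y in(-80,80) for z in(0,8)],[cov(a,d,80,z) for d in(0,185) for z in(-28,8)],[cov(a,d,-80,z) for d in(0,185) for z in(-28,8)]):
        cv2.fillConvexPoly(g,cv2.convexHull(np.float32(proj(i,world(p,P)))).astype(np.int32),1)
    r=np.zeros(m.shape,bool);r[110:290,220:360]=1
    return ((m&r)&(g>0)).sum()/((m&r)|(g>0)).sum()
print(max((iou(a),a) for a in np.arange(-.05,2.2,.03)))
E
python3 ca.py s1
```

```text
t: 14.45
ee_pos: [551.3, 134.2, 290.8]
orientation: [-3.105, -0.474, -0.002]
ft_force: [1.4, 0.6, -0.6]
width: 0.5
grasp_force: 0.7
d [-41.295   0.079  33.71 ] r [ 0.    -0.001 -0.   ] t 14.45 q [0.218 0.237 1.66  0.    1.243 1.485] F [ 1.447  0.639 -0.556] 0.5137557950529219
tip console -8.391208432256597 0.06766499419503536 320.76636055052495
(np.float64(0.587360594795539), np.float64(1.5399999999999998))
```

```bash
python3 -m creep '[{"translation":[-11,0,8],"angular":[0,0,0],"jaw":0},{"translation":[-22,0,16],"angular":[0,0,0],"jaw":0},{"translation":[-32,0,25],"angular":[0,0,0],"jaw":0},{"translation":[-41,0,34],"angular":[0,0,0],"jaw":0},{"translation":[-50,0,44],"angular":[0,0,0],"jaw":0},{"translation":[-58,0,54],"angular":[0,0,0],"jaw":0},{"translation":[-65,0,65],"angular":[0,0,0],"jaw":0},{"translation":[-71,0,77],"angular":[0,0,0],"jaw":0}]'; python3 go3.py -88.5 0 219.4 -.5236;python3 ca.py s2
```

```text
t: 15.5
ee_pos: [484.0, 113.1, 213.4]
orientation: [-3.106, -0.474, -0.002]
ft_force: [0.2, 0.6, 0.2]
width: 0.3
grasp_force: 0.3
d [-9.668  0.031 24.008] r [ 0.    -0.001 -0.   ] t 15.5 q [ 0.206  0.207  1.889 -0.     1.045  1.473] F [0.226 0.628 0.234] 0.25553152605533647
tip console -78.91269762233568 0.038791879193816214 243.42186684349176
(np.float64(0.676416819012797), np.float64(0.9099999999999999))
```

```bash
python3 -m creep '[{"translation":[-5,0,12],"angular":[0,0,0],"jaw":0},{"translation":[-10,0,24],"angular":[0,0,0],"jaw":0},{"translation":[-13,0,37],"angular":[0,0,0],"jaw":0},{"translation":[-15,0,50],"angular":[0,0,0],"jaw":0},{"translation":[-16,0,63],"angular":[0,0,0],"jaw":0},{"translation":[-16,0,75],"angular":[0,0,0],"jaw":0},{"translation":[-16,0,87],"angular":[0,0,0],"jaw":0},{"translation":[-15,0,98],"angular":[0,0,0],"jaw":0}]'; python3 go3.py -88 0 122.4 -.5236;python3 go3.py -79 0 98 -.5236;python3 ca.py s3; python3 wr.py w6 .28 -.02
```

```text
t: 16.55
ee_pos: [470.7, 108.9, 115.5]
orientation: [-3.106, -0.474, -0.003]
ft_force: [0.0, -0.5, 0.6]
width: 1.1
grasp_force: 0.3
d [ 4.77  -0.028 23.07 ] r [ 0.    -0.002 -0.   ] t 16.55 q [ 0.203  0.331  1.997 -0.     0.812  1.47 ] F [ 0.037 -0.499  0.598] 1.0901825152411828
tip console -92.8858858964384 -0.010628687925283486 145.4598973956574
d [13.717 -0.039 47.49 ] r [ 0.    -0.002 -0.   ] t 16.55 q [ 0.203  0.331  1.997 -0.     0.812  1.47 ] F [ 0.037 -0.499  0.598] 1.0901825152411828
tip console -92.8858858964384 -0.010628687925283486 145.4598973956574
(np.float64(0.6602027324812693), np.float64(0.25))
```

View pics/w6.png

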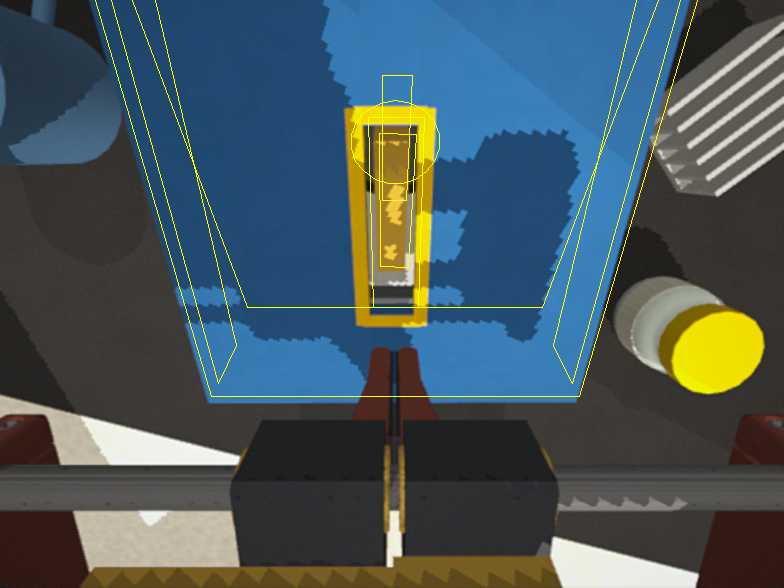

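The wrist view shows the blade at (395,200) parallel to and inside the slot outline, x 368-417. The fingertips are on plain plate below the slot at (395,350). Now the final push.

```bash
python3 -m creep '[{"translation":[2,0,8],"angular":[0,0,0],"jaw":0},{"translation":[4,0,16],"angular":[0,0,0],"jaw":0},{"translation":[5,0,23],"angular":[0,0,0],"jaw":0},{"translation":[8,0,30],"angular":[0,0,0],"jaw":0},{"translation":[11,0,37],"angular":[0,0,0],"jaw":0},{"translation":[13,0,43],"angular":[0,0,0],"jaw":0},{"translation":[14,0,47],"angular":[0,0,0],"jaw":0},{"translation":[14,0,47],"angular":[0,0,0],"jaw":0}]'; python3 go3.py -79 0 98 -.5236;python3 ca.py s4
```

```text
t: 17.65
ee_pos: [484.0, 113.1, 70.2]
orientation: [-3.106, -0.475, -0.003]
ft_force: [-5.7, -1.6, 17.1]
width: 0.8
grasp_force: 8.6
d [-0.116 -0.022  2.164] r [ 0.    -0.002 -0.   ] t 17.65 q [ 0.206  0.427  1.991 -0.     0.722  1.473] F [-5.665 -1.641 17.114] 0.8042303992772206
tip console -78.94190750143429 -0.01306952123374927 100.16462643638899
(np.float64(0.6492633755492375), np.float64(-0.05))
```

```bash
python3 -m creep '[{"translation":[0.5,0,1],"angular":[0,0,0],"jaw":0},{"translation":[0.5,0,2],"angular":[0,0,0],"jaw":0},{"translation":[0.5,0,2],"angular":[0,0,0],"jaw":0},{"translation":[0.5,0,2],"angular":[0,0,0],"jaw":0},{"translation":[0.5,0,2],"angular":[0,0,0],"jaw":0},{"translation":[0.5,0,2],"angular":[0,0,0],"jaw":0},{"translation":[0.5,0,2],"angular":[0,0,0],"jaw":0},{"translation":[0.5,0,2],"angular":[0,0,0],"jaw":0}]'; python3 go3.py -79 0 98 -.5236;
```

```text
t: 18.7
ee_pos: [484.3, 113.1, 69.7]
orientation: [3.106, 0.475, 0.003]
ft_force: [-11.5, -2.6, 35.4]
width: 0.4
grasp_force: 18.6
d [-0.355 -0.022  1.688] r [ 0.    -0.002 -0.   ] t 18.7 q [ 0.206  0.428  1.99  -0.     0.721  1.473] F [-11.54   -2.628  35.41 ] 0.3712603350733798
tip console -78.7075469122152 -0.011058648273440497 99.68865594384772
```

The cover is on its hard stop: force rose to 35 N with 0.5 mm of travel. I'll back off and check that it stays shut.

```bash
python3 -m creep '[{"translation":[-2,0,-10],"angular":[0,0,0],"jaw":0},{"translation":[-5,0,-30],"angular":[0,0,0],"jaw":0},{"translation":[-15,0,-60],"angular":[0,0,0],"jaw":0},{"translation":[-30,0,-100],"angular":[0,0,0],"jaw":0},{"translation":[-45,0,-140],"angular":[0,0,0],"jaw":0},{"translation":[-60,0,-170],"angular":[0,0,0],"jaw":0},{"translation":[-60,0,-170],"angular":[0,0,0],"jaw":0},{"translation":[-60,0,-170],"angular":[0,0,0],"jaw":0}]'; python3 ca.py s5; python3 - <<'E'
from h import *
p=np.load('pose.npy');i=ctrl.camera_info("wrist");im=ctrl.get_image("wrist");cv2.imwrite("pics/w7.png",im[:,:,::-1])
m=cv2.inRange(cv2.cvtColor(im,cv2.COLOR_RGB2HSV),(98,120,40),(122,255,255))
n,l,s,_=cv2.connectedComponentsWithStats(m);k=1+np.argmax(s[1:,4]);print("cover blob",s[k])
rows=np.where(l==k)
# lowest row (free edge) near the left and right of the cover
for a in(0,.05,.09,.15):
    P=proj(i,world(p,[cov(a,185,y,8) for y in(-80,-50,50,80)]));print(a,P.ravel())
    if a==0:
        for c in P[1:3,0].astype(int): print("col",c,"free edge row",rows[0][rows[1]==c].max())
print(ctrl.get_obs()['t'],ctrl.get_obs()['ft_force'])
E
```

```text
t: 19.7
ee_pos: [426.7, 95.2, 236.4]
orientation: [-3.106, -0.474, -0.002]
ft_force: [-0.2, -0.4, 0.7]
width: 0.3
grasp_force: 0.0
(np.float64(0.7459225280326198), np.float64(-0.020000000000000004))
cover blob [  174     0   212   152 24105]
0 [357.164 148.52  328.975 148.529 235.007 148.56  206.814 148.569]
col 328 free edge row 149
col 235 free edge row 149
0.05 [358.712 153.337 329.95  153.347 234.07  153.379 205.304 153.388]
0.09 [360.051 157.056 330.794 157.066 233.26  157.099 203.997 157.108]
0.15 [362.24  162.396 332.171 162.407 231.935 162.441 201.861 162.451]
19.8 [-0.362  1.296  0.165]
```

The free edge sits at row 149, and the model for fully shut gives 148.5, so the cover is latched with the arm clear of it.

```bash
python3 -c "
from workcell import ctrl
print(ctrl.close_job())"
```

```text
the job is handed in; nothing more can be done
None
```

I turned the blade in line with the slot (about -0.02 rad) while the cover was up, then pushed the cover shut onto its stop; after the arm backed away it still measured fully shut, no contact with the mug, heatsink, jar or screwdriver showed, and I handed the job in at about 20 s.

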